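# Fit the last cell and shut the battery case

## Robot

A 7-joint arm with a two-finger parallel gripper is mounted at the origin on the work surface. World frame = base frame: x ahead of the robot, y to its left, z up, the work surface at z = 0. Lengths are in m, angles in rad, forces in N, time in s.
With the tool pointing down it reaches from about 0.425 to 0.925 m from the base axis. Payload 6.8 kg.
Tool frame: the origin (TCP) lies at the very end of the fingers, on their centre line; the grasp point (between the pads) lies 19 mm behind it; z points along the fingers, y is the line along which they close (so a half turn about z gives the same grasp; the last joint's range is limited). The gripper opens to 85 mm and grips with 20 to 120 N. Pads are 22 mm wide; open, the fingers measure 114 mm over their backs; the gripper's body (76 mm by 85 mm) begins 54 mm behind the grasp point. The pads swing forward as they close: fully open they stand 13 mm farther back than shut.
Start: joints at [-1.357, 0.477, 0.022, 1.555, -0.011, 1.109, -0.083], TCP at [0.213, 0.64, 0.231] pointing down, gripper open.
Joint ranges: [-2.96, 2.96], [-0.34, 2.1], [-1.41, 1.46], [0.24, 2.44], [-1.37, 4.51], [0.17, 1.92], [-2.96, 2.96]. Speed limits (rad/s): [2.39, 2.39, 3.14, 3.14, 3.14, 3.14, 3.14].

## Interface

Orientations are given as a unit quaternion [w, x, y, z].
In Python, from station import bot gives the robot as it stands. The module is installed in compiled form; this text tells all that it offers.
- The arm moves only by the shell command python3 -m jog 'ROWS' [OPENING] [FORCE]. ROWS is JSON, a list of rows, each a list of 4 numbers: the shift along the tool's x, y, z in cm, then the turn about the tool's z in rad. In form: [[x, y, z, spin], ...]. A call has 1 to 20 rows; each row is the pose to reach, as a shift and turn from the pose commanded when the call began, along the tool's axes at that moment; what a row does not reach only later rows make up. A row lasts 1/12 s, in which the tool goes at most 41.7 mm and 7.16 degrees, less where a joint would pass 70% of its speed; a pose out of reach is approached as far as the arm can. A call with a gripper value outside its range is refused whole. OPENING is the closure, from -1 (fully open) to 1 (shut), set as the call begins (- or left out, the last holds). The fingers move at their own pace and stop on an object; FORCE is the grip in N (left out, the last holds). Time passes only in rows, so rows that repeat a pose let the fingers close. It gives the time, the measured TCP pose, the force, the opening and the grip force at its end, in the units of the state.
- bot.get_obs(): the state, without advancing time (a new reading comes with each control period).
- bot.read_camera(name): name is "scene" or "top" or "wrist"; returns a dict with "pixels" (480x640x3 uint8, red, green, blue), "depth" (480x640 float32, m along the optical axis (not along the pixel's ray), 0 where there is no reading), "fovy" (degrees; the focal length in pixels is half the picture's height over the tangent of half this angle, whatever the lens; pixels are square), "cx", "cy" (the principal point, pixels), "distortion" ([k1, k2, p1, p2, k3] as OpenCV has them; the pictures are not rectified), "pose" (4x4, takes a point from camera to world coordinates). Camera axes: x right, y down, z forward; pixel columns grow to the right and rows downward; lengths in m; the calibration is good to about 2 mm. A picture is of the moment at which its call begins.
- bot.hand_in(): hands the job in; it is judged then, once.
The state is a dict: "t": time; "q": joint angles; "joint_vel": joint speeds; "joint_torque": joint torques, N m; "eef_pos": TCP position; "tool_rot": TCP orientation; "contact_force": force on the tool from outside, world axes, zero at the start; "torque": the same for the moment, N m; "gripper_width": opening from 0.0 (shut) to 1.0 (fully open); "grasp_force": force on a finger pad.
Only numpy, scipy, OpenCV 4.12 (cv2) and the standard library are available. Lean on these libraries where they do the work, as an engineer would, in place of code of your own. Each camera call takes 0.05 s, during which the arm holds its last target. There are 200 camera calls.

## Task

Fit the loose battery cell upright into the empty middle bay of the battery case and press it down between the spring clips, gently, until it bears firmly on the floor of the bay. Then push the open lid from behind, gently, until it has passed upright and its own weight takes it, and let it swing shut by itself: do not ride it down. Leave everything else on the table alone.

Things in the scene. Friction and masses are not known exactly. Their poses are not given: they have to be found in the camera images.
- case: Steel battery case fixed on the table, 133 (its x) by 148 mm (its y), rim 112 mm high, walls 4 mm. Origin: centre of its underside; z up. The lid's hinge runs along y on the -x rim; the open lid leans out over that side. Inside, three bays side by side along y, pitch 40 mm: the outer two hold cells like the loose one (tops at z = 95 mm, terminals to 98 mm), the middle one is empty.
- bay (a point): Centre of the mouth of the empty bay, 76 mm above the case's underside, at x = 19 mm in the case; axes as the case. The bay is 72 mm (x) by 34 mm (y), the top 10 mm of its white walls sloping to widen the mouth by 3 mm a side. The cell goes in with its 70 mm length along x, either way round. Clear room inside the case walls above the cells: 140 mm along y.
- bay_floor: Base of the floor of the empty bay; origin 1 mm above the case's underside, under the middle of the bay. On it lies a rigid shimmed plate, whose top is anywhere from 5 to 13 mm above the case's underside, different each time and not shown by any reading: the cell is home when it bears on that plate, which must be felt. The cell's black top is then at 95 to 103 mm.
- clips (a point): Midway between the noses of two sprung leaves in the bay's -x and +x end walls, 30 mm above the case's underside. Each stands 2.5 mm into the bay, slopes from about 10 mm above its nose, and presses the cell with 5 to 6 N, so the cell does not drop home by its weight: press it down, past the slopes with 4 to 16 N, then with 1 to 10 N (friction varies), until the floor is felt.
- hinge (a point): Middle of the lid's hinge line, on the -x rim of the case, 114 mm above its underside; axes as the case: the lid turns about y.
- lid (a joint): Lid angle: 0 shut (level), 1.57 upright, stop at 2.1 (leaning out over the case's -x side); starts at 1.68 to 1.8. Flat steel sheet, 131 mm from hinge to free edge, 148 mm wide, 3 mm thick, about 0.35 to 0.6 kg. The stiff hinge holds it where it leans; past upright it begins to fall by itself only at 1.35 to 1.15 (weight varies). A push of 1 to 5 N near its edge moves it.
- lid_edge (a point): Middle of the lid's free edge, 131 mm from the hinge; its x axis points from hinge to edge, its z axis is the normal of the lid's outer face (up when shut; outwards, away from the case, when open).
- cell: The loose battery cell, blue box with a black top, 70 mm (its x) by 32 mm (its y) by 90 mm high, about 0.3 to 0.5 kg, standing upright on the table. Two round terminals, 12 mm across and 3 mm high, on the top at x = -24 and +24 mm; between them the top is flat. Origin: centre of its underside; z up.
- tape_a: tape roll 80 mm across, 24 mm high, lying flat beyond the case
- tape_b: tape roll 72 mm across, 18 mm high, lying flat near the loose cell
- screwdriver: screwdriver lying on the table
- hammer: hammer lying on the table
- meter: hand-held meter, 130 x 70 x 32 mm, lying on the table
- busbar: flat copper strip 120 x 20 x 5 mm lying on the table
- bottle: plastic bottle, 60 mm across, 150 mm high, standing at the right

How it is judged:
On the way, in this order (a step that is already met when the one before it is completed fails the run):
1. the cell is fully home in the empty bay, let go of, with the lid still open (contact force between cell and bay_floor above 0.3 N and z of cell in the frame of case below 0.0145 m and horizontal distance between cell and bay below 0.005 m and angle between cell's own z axis and vertical below 0.05 rad and value of joint lid above 1.5 rad and contact force between the fingers and cell below 0.2 N), for 0.2 s.
2. the lid has swung shut (value of joint lid below 0.03 rad), for 0.2 s.
At the end, for the whole second after the job is handed in: The cell stands upright in the middle bay, centred within 5 mm, its underside bearing on the bay floor (contact felt there, above 0.3 N), released and at rest; the lid is shut (within 0.03 rad) (contact force between cell and bay_floor above 0.3 N and z of cell in the frame of case below 0.0145 m and horizontal distance between cell and bay below 0.005 m and angle between cell's own z axis and vertical below 0.05 rad and value of joint lid below 0.03 rad and linear speed of cell below 0.02 m/s); the robot touches nothing.
It fails at once if the lid is ridden down: the robot touches it between 0.85 rad and nearly shut (0.05 rad) (value of joint lid between 0.05 and 0.85 rad and contact force between any of the fingers, the arm and lid above 0.3 N).
It fails at once if the lid is pushed or struck with more than 12 N (contact force between any of the fingers, the arm and lid above 12 N).
It fails at once if the cell is pressed on the bay floor with more than 30 N (contact force between cell and bay_floor above 30 N).
It fails at once if the cell is jammed in the case: all its contacts there, clip and walls and floor, add up to more than 60 N (contact force between cell and case above 60 N).
It fails at once if another thing on the table is moved by more than 20 mm (distance of any of tape_a, tape_b, screwdriver, hammer, meter, busbar, bottle from where it was at the start of the episode above 0.02 m).
It also fails if it takes over 72 s, if anything falls off the work surface, if the arm or the gripper's body presses on something with over 40 N, if the wrist force passes 120 N, or if a joint passes its speed limit or range.

## Working session

There is one attempt and no reset: what is moved stays moved. The work goes in short steps, Python scripts to look and compute and a shell command to move; the robot and the scene stay as the last step left them, time stands still between calls to the robot, and variables do not carry over. Pictures are saved under pics/ and viewed, at most 10 in all, crops included, and the job is handed in when it is done.

```bash
mkdir -p pics; cat > h.py <<'E'
import numpy as np, cv2
from station import bot
from scipy.spatial.transform import Rotation as R
def cam(n):
    c=bot.read_camera(n); f=240/np.tan(np.radians(c['fovy'])/2)
    c['K']=np.array([[f,0,c['cx']],[0,f,c['cy']],[0,0,1.]]); c['D']=np.array(c['distortion'],float); c['pose']=np.array(c['pose']); return c
def save(c,name): cv2.imwrite('pics/'+name,c['pixels'][:,:,::-1])
def rays(c,px):
    u=cv2.undistortPoints(np.array(px,float).reshape(-1,1,2),c['K'],c['D']).reshape(-1,2)
    d=np.c_[u,np.ones(len(u))]@c['pose'][:3,:3].T
    return c['pose'][:3,3],d
def plane(c,px,z):
    o,d=rays(c,px); return o+d*((z-o[2])/d[:,2])[:,None]
def deproj(c,px):
    o,d=rays(c,px); px=np.array(px,int).reshape(-1,2); return o+d*c['depth'][px[:,1],px[:,0]][:,None]
def st():
    o=bot.get_obs(); print({k:np.round(o[k],4).tolist() for k in ('t','q','eef_pos','tool_rot','contact_force','gripper_width')}); q=o['tool_rot']
    print(np.round(R.from_quat([q[1],q[2],q[3],q[0]]).as_matrix(),3)); return o
E
python3 - <<'E'
from h import *
st()
for n in('scene','top'):
    c=cam(n); save(c,n+'0.png'); print(n,c['fovy'],c['pose'].round(3).tolist())
E
```

```text
{'t': 0.0, 'q': [-1.3571, 0.4778, 0.0223, 1.5564, -0.0115, 1.1093, -0.0831], 'eef_pos': [0.2133, 0.6398, 0.2303], 'tool_rot': [-0.0001, 0.1602, 0.9871, -0.0009], 'contact_force': [-0.4791, -0.0869, 0.7589], 'gripper_width': 1.0002}
[[-0.949  0.316 -0.   ]
 [ 0.316  0.949 -0.002]
 [-0.    -0.002 -1.   ]]
scene 49.44654736704506 [[0.462, 0.6, -0.653, 1.335], [0.887, -0.319, 0.334, -0.387], [-0.008, -0.734, -0.679, 0.849], [0.0, 0.0, 0.0, 1.0]]
top 45.78440258760416 [[-0.003, -0.987, 0.164, 0.42], [-1.0, 0.006, 0.016, -0.039], [-0.017, -0.163, -0.986, 1.325], [0.0, 0.0, 0.0, 1.0]]
```

View pics/scene0.png

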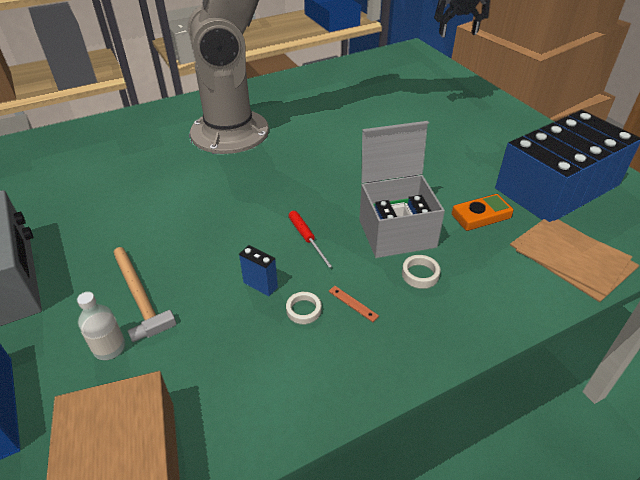

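View pics/top0.png

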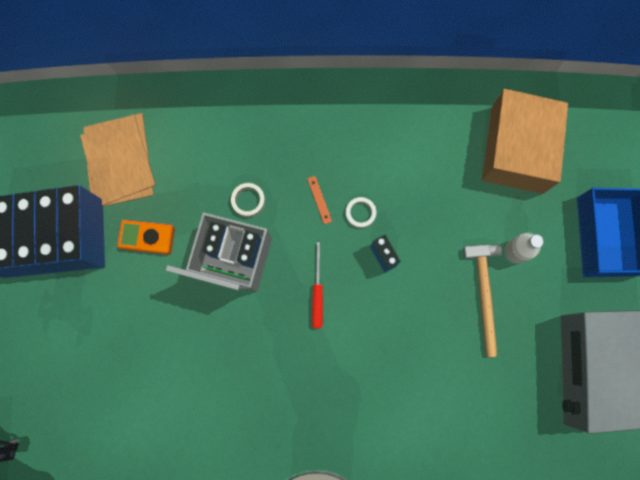

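The scene view shows the cell at (258,270) and the case at (402,215) with the lid open towards the robot. In the top view the cell is at (385,253), with dots on its top, and the case at (230,252), with the lid edge at about (203,277). Next I measure both.

```bash
python3 - <<'E'
from h import *
c=cam('top'); im=c['pixels']
a=cv2.resize(im[205:300,160:275],None,fx=5,fy=5,interpolation=cv2.INTER_CUBIC)
b=cv2.resize(im[225:280,365:405],None,fx=5,fy=5,interpolation=cv2.INTER_CUBIC)
o=np.zeros((475,575+200,3),np.uint8); o[:,:575]=a; o[:275,575:]=b
cv2.imwrite('pics/crop.png',o[:,:,::-1])
w=(im.min(2)>170).astype(np.uint8)
n,l,s,ce=cv2.connectedComponentsWithStats(w)
for i in range(1,n):
    x,y=ce[i]
    if (190<x<275 and 205<y<290) or (365<x<405 and 230<y<280): print(ce[i].round(2),s[i,4],plane(c,[ce[i]],0.093)[0].round(4),plane(c,[ce[i]],0.098)[0].round(4),deproj(c,[ce[i]])[0].round(3))
# cell black top
d=((im.max(2)<60)).astype(np.uint8); d[:225]=0;d[285:]=0;d[:,:365]=0;d[:,405:]=0
ct=max(cv2.findContours(d|0,0,2)[0],key=cv2.contourArea); r=cv2.minAreaRect(ct); print(r)
P=plane(c,cv2.boxPoints(r),0.09); print(P.round(4),P.mean(0))
E
```

```text
[215.5  227.29] 14 [0.6674 0.2212 0.093 ] [0.6664 0.2202 0.098 ] [0.666 0.22  0.1  ]
[223.08 242.27] 52 [0.6334 0.2031 0.093 ] [0.6325 0.2021 0.098 ] [0.636 0.206 0.076]
[249.69 236.12] 16 [0.6468 0.1438 0.093 ] [0.6459 0.143  0.098 ] [0.646 0.143 0.099]
[212.64 237.55] 11 [0.6442 0.227  0.093 ] [0.6433 0.2259 0.098 ] [0.644 0.227 0.093]
[380.95 241.1 ] 20 [ 0.6339 -0.1462  0.093 ] [ 0.6331 -0.1457  0.098 ] [ 0.633 -0.146  0.097]
[246.91 246.64] 11 [0.6233 0.1495 0.093 ] [0.6224 0.1488 0.098 ] [0.623 0.149 0.095]
[209.47 247.87] 15 [0.621  0.2335 0.093 ] [0.6202 0.2324 0.098 ] [0.62  0.232 0.099]
[386.45 250.82] 11 [ 0.6122 -0.1579  0.093 ] [ 0.6114 -0.1574  0.098 ] [ 0.612 -0.158  0.093]
[243.65 257.  ] 17 [0.6002 0.1564 0.093 ] [0.5994 0.1556 0.098 ] [0.6   0.156 0.095]
[225.85 260.  ] 20 [0.5936 0.1959 0.093 ] [0.5929 0.195  0.098 ] [0.596 0.2   0.073]
[391.79 260.  ] 19 [ 0.5918 -0.1692  0.093 ] [ 0.5911 -0.1686  0.098 ] [ 0.592 -0.169  0.092]
[200.5 276. ] 2 [0.5582 0.2519 0.093 ] [0.5576 0.2507 0.098 ] [0.54  0.214 0.253]
[203.5 277. ] 2 [0.556 0.245 0.093] [0.5554 0.2439 0.098 ] [0.539 0.21  0.247]
[206. 278.] 1 [0.5538 0.2394 0.093 ] [0.5532 0.2382 0.098 ] [0.537 0.205 0.247]
[211. 279.] 1 [0.5515 0.2281 0.093 ] [0.551 0.227 0.098] [0.535 0.195 0.245]
[224.5 283. ] 2 [0.5427 0.1978 0.093 ] [0.5422 0.1968 0.098 ] [0.527 0.168 0.247]
[227. 284.] 1 [0.5405 0.1922 0.093 ] [0.54   0.1912 0.098 ] [0.525 0.163 0.246]
[229.5 284. ] 2 [0.5405 0.1866 0.093 ] [0.54   0.1857 0.098 ] [0.526 0.159 0.244]
[234. 285.] 1 [0.5383 0.1766 0.093 ] [0.5378 0.1757 0.098 ] [0.524 0.15  0.246]
[237. 286.] 1 [0.5361 0.1699 0.093 ] [0.5356 0.1691 0.098 ] [0.522 0.144 0.246]
((385.7228698730469, 251.7420196533203), (29.130172729492188, 12.689582824707031), 61.38954162597656)
[[ 0.6326 -0.1292  0.09  ]
 [ 0.646  -0.1541  0.09  ]
 [ 0.5888 -0.1837  0.09  ]
 [ 0.5755 -0.1589  0.09  ]] [ 0.61073581 -0.15648875  0.09      ]
```

View pics/crop.png

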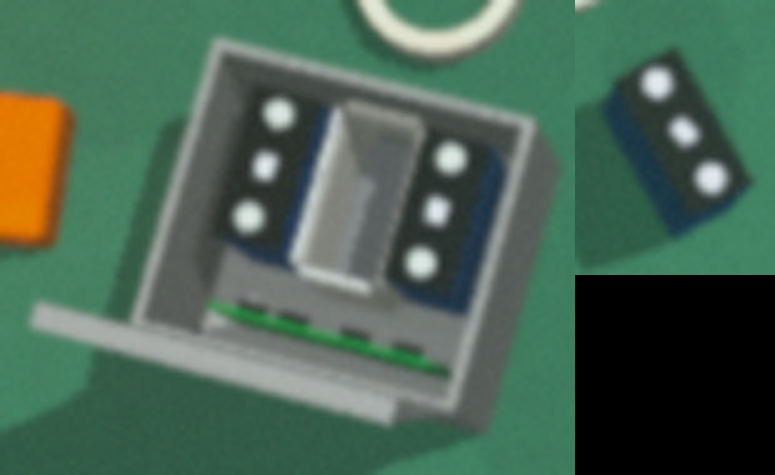

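The crop shows the neighbour cells' terminals clearly, and the bay lies between them. The bay centre is about (0.633, 0.188) with case yaw -15°. The loose cell is about (0.613, -0.158) with yaw 28.6°. I go over the case first for a wrist view.

```bash
python3 -m jog '[[0,0,-4,0],[0,0,-8,0],[0,0,-12,0],[-54,-29.6,-14,-0.06],[-54,-29.6,-14,-0.06],[-54,-29.6,-14,-0.06],[-54,-29.6,-14,-0.06],[-54,-29.6,-14,-0.06],[-54,-29.6,-14,-0.06],[-54,-29.6,-14,-0.06],[-54,-29.6,-14,-0.06],[-54,-29.6,-14,-0.06],[-54,-29.6,-14,-0.06],[-54,-29.6,-14,-0.06],[-54,-29.6,-14,-0.06],[-54,-29.6,-14,-0.06],[-54,-29.6,-14,-0.06],[-54,-29.6,-14,-0.06],[-54,-29.6,-14,-0.06],[-54,-29.6,-14,-0.06]]'
cat > w.py <<'E'
from h import *
import sys
def blobs(c,zs,thr=170,lo=20,hi=3000):
    w=(c['pixels'].min(2)>thr).astype(np.uint8); n,l,s,ce=cv2.connectedComponentsWithStats(w)
    for i in range(1,n):
        if lo<s[i,4]<hi: print(ce[i].round(1),s[i,4],s[i,2:4],*[plane(c,[ce[i]],z)[0,:2].round(4) for z in zs],deproj(c,[ce[i]])[0].round(3))
E
python3 - <<'E'
from w import *
st(); c=cam('wrist'); save(c,'w1.png'); print(c['pose'].round(3)); blobs(c,[.098])
E
```

```text
t: 1.82
eef_pos: [0.6331, 0.186, 0.3707]
tool_rot: [-0.0, 0.133, 0.991, -0.001]
contact_force: [0.1, 0.5, 0.3]
gripper_width: 1.002
grasp_force: 0.0
{'t': 1.8167, 'q': [-0.5893, 0.3719, 0.2955, 1.4226, -0.1073, 1.3639, 1.0134], 'eef_pos': [0.6331, 0.186, 0.3707], 'tool_rot': [-0.0002, 0.1329, 0.9911, -0.0006], 'contact_force': [0.0558, 0.4804, 0.3459], 'gripper_width': 1.002}
[[-0.965  0.263 -0.001]
 [ 0.263  0.965 -0.001]
 [ 0.    -0.001 -1.   ]]
[[ 0.263  0.92   0.291  0.557]
 [ 0.965 -0.25  -0.082  0.207]
 [-0.002  0.303 -0.953  0.512]
 [ 0.     0.     0.     1.   ]]
[320.1 181.1] 1769 [150 130] [0.6168 0.184 ] [0.63  0.179 0.007]
[378.4 127.4] 58 [ 8 11] [0.5793 0.2561] [0.585 0.267 0.003]
[369.5 133.9] 36 [9 8] [0.5833 0.2458] [0.589 0.255 0.002]
[307.3 133.5] 22 [7 5] [0.5661 0.1843] [0.568 0.179 0.004]
[339.1 176.7] 449 [36 68] [0.6175 0.2046] [0.632 0.204 0.002]
[176.1 194.6] 199 [30 73] [0.5896 0.0303] [ 0.596 -0.004  0.016]
[309. 189.] 128 [ 4 64] [0.6218 0.1703] [0.625 0.168 0.076]
[288.7 170.1] 108 [12 11] [0.5968 0.1552] [0.597 0.155 0.097]
[364.5 169.5] 112 [12 12] [0.6172 0.2323] [0.617 0.232 0.097]
[363.6 191.5] 77 [ 8 10] [0.6397 0.2259] [0.64  0.226 0.095]
[289.5 192.4] 76 [ 8 10] [0.6198 0.1492] [0.62  0.149 0.095]
[290.1 214.3] 98 [11 11] [0.643  0.1429] [0.643 0.143 0.098]
[363.6 213.9] 101 [12 11] [0.6635 0.2201] [0.664 0.22  0.098]
[326.8 221.8] 64 [27  3] [0.6616 0.1793] [0.667 0.178 0.075]
[ 20.3 239.4] 83 [10 10] [ 0.5891 -0.1643] [ 0.59  -0.17   0.092]
[331.1 269.9] 1166 [59 55] [0.7173 0.1692] [ 0.756  0.16  -0.003]
[ 38.4 252.9] 59 [10 10] [ 0.6096 -0.1512] [ 0.61  -0.157  0.091]
[ 53.5 267.5] 80 [10 10] [ 0.6307 -0.1419] [ 0.632 -0.147  0.092]
[140.7 294.4] 896 [50 46] [ 0.689  -0.0548] [ 0.72  -0.117 -0.   ]
```

View pics/w1.png

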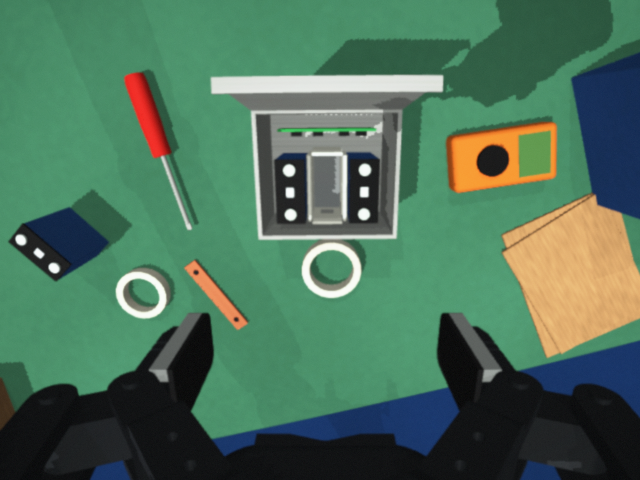

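The wrist view shows the case with its lid at (327,85), the bay at (327,190) and the neighbour terminals at (289,170), (290,214), (364,170) and (364,214). From these the bay is at (0.630, 0.188), which agrees with the top camera to within 3 mm. The path to the cell is clear, so I go above it.

```bash
python3 -m jog '[[-7,-33.6,0,-0.764],[-7,-33.6,0,-0.764],[-7,-33.6,0,-0.764],[-7,-33.6,0,-0.764],[-7,-33.6,0,-0.764],[-7,-33.6,0,-0.764],[-7,-33.6,0,-0.764],[-7,-33.6,0,-0.764],[-7,-33.6,8,-0.764],[-7,-33.6,17,-0.764],[-7,-33.6,17,-0.764],[-7,-33.6,17,-0.764],[-7,-33.6,17,-0.764],[-7,-33.6,17,-0.764],[-7,-33.6,17,-0.764],[-7,-33.6,17,-0.764]]'
python3 - <<'E'
from w import *
st(); c=cam('wrist'); save(c,'w2.png'); print(c['pose'].round(3)); blobs(c,[.093])
c=cam('top'); blobs(c,[.093],lo=8,hi=60)
E
```

```text
t: 3.2
eef_pos: [0.6149, -0.1534, 0.2046]
tool_rot: [0.002, -0.249, 0.968, -0.001]
contact_force: [0.6, -0.1, -0.1]
gripper_width: 1.001
grasp_force: 0.0
{'t': 3.2, 'q': [-0.0555, 0.4395, 0.2725, 1.7057, -0.1364, 1.0098, 2.3386], 'eef_pos': [0.6149, -0.1534, 0.2046], 'tool_rot': [0.0024, -0.249, 0.9685, -0.0008], 'contact_force': [0.5885, -0.1362, -0.1163], 'gripper_width': 1.001}
[[-0.876 -0.482  0.005]
 [-0.482  0.876 -0.   ]
 [-0.004 -0.003 -1.   ]]
[[-0.483  0.833  0.27   0.545]
 [ 0.876  0.461  0.145 -0.191]
 [-0.004  0.306 -0.952  0.346]
 [ 0.     0.     0.     1.   ]]
[65.6 84.7] 2551 [93 58] [ 0.6043 -0.3419] [ 0.621 -0.383  0.024]
[321.8 195.2] 280 [19 19] [ 0.589  -0.1696] [ 0.589 -0.17   0.092]
[321.5 229.5] 168 [12 14] [ 0.6096 -0.1585] [ 0.61  -0.158  0.09 ]
[321.5 263.6] 243 [18 17] [ 0.631  -0.1468] [ 0.631 -0.147  0.092]
[458.8 293.8] 230 [30 37] [ 0.6039 -0.0501] [ 0.622 -0.006  0.014]
[316.7 324.6] 1909 [75 67] [ 0.6745 -0.1269] [ 0.723 -0.103 -0.001]
[160.8 374.2] 97 [15 11] [ 0.7719 -0.2115] [ 0.627 -0.198  0.255]
[636.6 407.9] 21 [6 6] [0.6175 0.1409] [0.612 0.117 0.111]
[535.3 472.5] 194 [30 16] [0.7118 0.1092] [0.759 0.194 0.022]
[  2.3 206.8] 49 [6 9] [0.7236 0.7524] [0.711 0.72  0.144]
[215.5 227.3] 14 [4 4] [0.6674 0.2212] [0.666 0.22  0.1  ]
[223.  242.6] 55 [ 9 29] [0.6326 0.2032] [0.635 0.206 0.077]
[249.7 236.1] 18 [5 5] [0.6469 0.1437] [0.645 0.142 0.101]
[212.6 237.5] 11 [4 4] [0.6442 0.227 ] [0.643 0.226 0.098]
[246.9 246.6] 11 [3 4] [0.6233 0.1495] [0.623 0.149 0.095]
[209.5 247.9] 15 [4 5] [0.621  0.2335] [0.62  0.232 0.098]
[  2.1 253.6] 51 [ 6 10] [0.6099 0.7409] [0.602 0.71  0.142]
[243.6 257. ] 17 [5 5] [0.6002 0.1564] [0.599 0.156 0.098]
[226.  260.1] 21 [13  5] [0.5934 0.1955] [0.596 0.199 0.072]
```

```bash
python3 -m jog '[[0.5,-0.2,3,0],[0.5,-0.2,6,0],[0.5,-0.2,9,0],[0.5,-0.2,11,0],[0.5,-0.2,13,0],[0.5,-0.2,14,0],[0.5,-0.2,14,0],[0.5,-0.2,14,0]]'
python3 -m jog '[[0,0,0,0],[0,0,0,0],[0,0,0,0],[0,0,0,0],[0,0,0,0],[0,0,0,0],[0,0,0,0],[0,0,0,0],[0,0,0,0],[0,0,0,0],[0,0,0,0],[0,0,0,0]]' 1 50
```

```text
t: 3.97
eef_pos: [0.6102, -0.1582, 0.0624]
tool_rot: [0.001, -0.248, 0.969, -0.0]
contact_force: [-0.0, -0.4, -0.8]
gripper_width: 0.998
grasp_force: 0.0
t: 4.97
eef_pos: [0.61, -0.1583, 0.0622]
tool_rot: [0.001, -0.248, 0.969, -0.0]
contact_force: [-1.8, -1.1, 5.9]
gripper_width: 0.366
grasp_force: 50.3
```

```bash
python3 -m jog '[[0,0,-3,0],[0,0,-7,0],[0,0,-11,0],[0,0,-15,0.1],[-18.5,29.3,-16,0.761],[-18.5,29.3,-16,0.761],[-18.5,29.3,-16,0.761],[-18.5,29.3,-16,0.761],[-18.5,29.3,-16,0.761],[-18.5,29.3,-16,0.761],[-18.5,29.3,-16,0.761],[-18.5,29.3,-16,0.761],[-18.5,29.3,-16,0.761],[-18.5,29.3,-16,0.761],[-18.5,29.3,-16,0.761],[-18.5,29.3,-16,0.761],[-18.5,29.3,-16,0.761],[-18.5,29.3,-16,0.761],[-18.5,29.3,-16,0.761]]'
python3 - <<'E'
from w import *
st(); c=cam('wrist'); save(c,'w3.png'); blobs(c,[.098,.25],lo=40)
c=cam('scene'); cv2.imwrite('pics/s3.png',cv2.resize(c['pixels'][100:280,300:500],None,fx=3,fy=3)[:,:,::-1])
E
```

```text
t: 6.55
eef_pos: [0.6306, 0.1864, 0.2213]
tool_rot: [-0.0, 0.13, 0.992, -0.0]
contact_force: [-0.1, -0.0, -3.3]
gripper_width: 0.361
grasp_force: 51.3
{'t': 6.55, 'q': [-0.6477, 0.4751, 0.3726, 1.6298, -0.1904, 1.0728, 1.0886], 'eef_pos': [0.6306, 0.1864, 0.2213], 'tool_rot': [-0.0, 0.1301, 0.9915, -0.0001], 'contact_force': [-0.0544, -0.0216, -3.2658], 'gripper_width': 0.3612}
[[-0.966  0.258 -0.   ]
 [ 0.258  0.966 -0.   ]
 [-0.    -0.    -1.   ]]
[267.7 168.9] 2762 [224 196] [0.5755 0.1605] [0.5632 0.1868] [0.583 0.144 0.003]
[299.6 143.9] 54 [9 8] [0.5653 0.1857] [0.5588 0.1975] [0.569 0.178 0.003]
[339.2 183.9] 739 [53 40] [0.5978 0.2044] [0.5727 0.2055] [0.612 0.204 0.009]
[117.8 223.9] 481 [ 47 100] [0.5845 0.0458] [0.567  0.1379] [ 0.594 -0.004  0.016]
[301.  191.3] 146 [ 5 31] [0.5959 0.1779] [0.5719 0.1942] [0.6   0.176 0.075]
[269.7 200.6] 260 [18 18] [0.5966 0.1554] [0.5722 0.1846] [0.597 0.155 0.098]
[385.4 200.4] 206 [16 16] [0.6169 0.2323] [0.5808 0.2174] [0.617 0.232 0.098]
[424.5 267.8] 869 [ 58 100] [0.6729 0.2494] [0.6047 0.2247] [0.672 0.249 0.099]
[271.6 233.1] 179 [13 15] [0.6192 0.1497] [0.5818 0.1822] [0.62  0.149 0.095]
[383.5 233. ] 136 [12 13] [0.6394 0.2261] [0.5904 0.2147] [0.64  0.226 0.095]
[270.8 265. ] 161 [13 16] [0.6421 0.142 ] [0.5916 0.1789] [0.642 0.142 0.097]
[382.9 265.4] 217 [17 16] [0.6632 0.2204] [0.6006 0.2123] [0.664 0.221 0.097]
[325.1 302.9] 1025 [37 35] [0.6815 0.1722] [0.6083 0.1918] [0.608 0.192 0.251]
[ 77.8 355.8] 1543 [68 59] [ 0.677  -0.0323] [0.6064 0.1046] [ 0.723 -0.121 -0.001]
[265.5 348.8] 41 [9 9] [0.708 0.117] [0.6197 0.1682] [0.614 0.171 0.259]
[384.3 349.5] 59 [11 10] [0.7325 0.2066] [0.6301 0.2064] [0.624 0.206 0.259]
[325.  363.6] 603 [25 26] [0.7329 0.1585] [0.6303 0.1859] [0.631 0.186 0.249]
[324.5 424.4] 766 [34 28] [0.7913 0.1426] [0.6551 0.1791] [0.654 0.18  0.252]
```

View pics/w3.png

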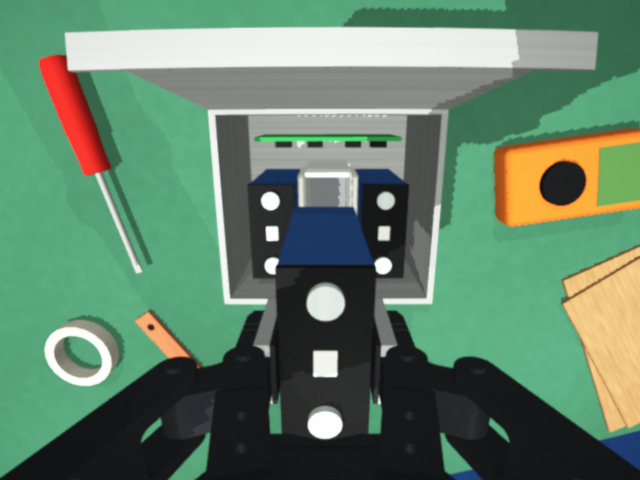

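View pics/s3.png

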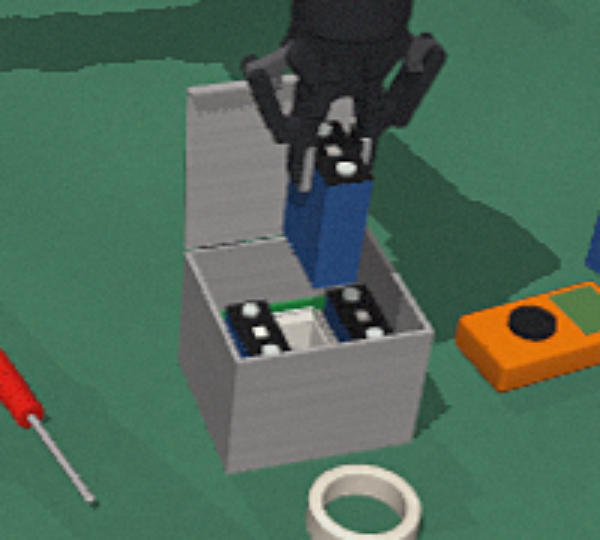

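The wrist view shows the held cell with terminals at (325,303) and (325,424), above the bay. The neighbour terminals are at (270,201), (385,200), (271,265) and (383,265). The scene crop confirms it hangs upright over the middle bay and clear of the lid. It needs about +1.4 mm in tool y and +0.8 mm in tool x.

```bash
python3 -m jog '[[0.08,0.14,1,0],[0.08,0.14,3,0],[0.08,0.14,5,0],[0.08,0.14,6.5,0],[0.08,0.14,7.5,0],[0.08,0.14,7.9,0],[0.08,0.14,7.9,0],[0.08,0.14,7.9,0]]'
python3 -m jog '[[0,0,0.2,0],[0,0,0.4,0],[0,0,0.6,0],[0,0,0.8,0],[0,0,0.8,0],[0,0,0.8,0]]'
```

```text
t: 7.32
eef_pos: [0.6305, 0.1894, 0.1428]
tool_rot: [0.0, 0.129, 0.992, 0.0]
contact_force: [0.9, 0.3, -3.2]
gripper_width: 0.361
grasp_force: 51.2
t: 7.82
eef_pos: [0.63, 0.1894, 0.1342]
tool_rot: [-0.0, 0.129, 0.992, -0.0]
contact_force: [0.2, -0.6, -3.6]
gripper_width: 0.364
grasp_force: 51.2
```

```bash
python3 -m jog '[[0,-0.1,0,0],[0,-0.1,0.2,0],[0,-0.1,0.4,0],[0,-0.1,0.6,0],[0,-0.1,0.8,0],[0,-0.1,1.0,0],[0,-0.1,1.0,0],[0,-0.1,1.0,0]]'; python3 -c "
from w import *
c=cam('wrist');save(c,'w4.png');blobs(c,[.098,.165],lo=40)"
```

```text
t: 8.48
eef_pos: [0.6297, 0.1885, 0.1241]
tool_rot: [-0.0, 0.129, 0.992, -0.0]
contact_force: [0.0, -0.1, -3.4]
gripper_width: 0.366
grasp_force: 51.3
[417.5  71.3] 119 [62  4] [0.5448 0.2484] [0.5481 0.2324] [0.548 0.232 0.168]
[431.3  84.7] 264 [154   4] [0.5511 0.2529] [0.5519 0.235 ] [0.552 0.238 0.153]
[442.4 101.8] 205 [84  5] [0.5588 0.2561] [0.5565 0.2369] [0.558 0.247 0.129]
[ 46.7 259.7] 999 [ 69 130] [0.5797 0.0664] [0.5691 0.1231] [ 0.593 -0.004  0.015]
[237.5 246.7] 589 [28 27] [0.5966 0.1557] [0.5792 0.1767] [0.597 0.156 0.097]
[412.9 246.6] 540 [27 26] [0.6167 0.2324] [0.5913 0.2228] [0.617 0.233 0.097]
[242. 293.] 380 [19 21] [0.6189 0.1504] [0.5926 0.1735] [0.62  0.149 0.094]
[409.  292.8] 361 [19 21] [0.6388 0.2263] [0.6045 0.2191] [0.641 0.227 0.093]
[325.2 302.6] 1071 [38 36] [0.6336 0.187 ] [0.6015 0.1955] [0.607 0.194 0.153]
[236.2 335.9] 111 [11 18] [0.64   0.1403] [0.6053 0.1674] [0.64  0.14  0.097]
[413.9 336.1] 120 [12 18] [0.6623 0.2243] [0.6187 0.2179] [0.663 0.224 0.097]
[264.8 348.9] 82 [13 11] [0.6506 0.1516] [0.6116 0.1743] [0.614 0.173 0.161]
[384.9 349. ] 83 [14 12] [0.6657 0.209 ] [0.6207 0.2087] [0.624 0.209 0.161]
[324.8 363.5] 635 [25 26] [0.6662 0.1782] [0.621  0.1902] [0.63  0.188 0.151]
[ 26.3 426.4] 1301 [51 70] [0.6662 0.0068] [0.621  0.0873] [ 0.733 -0.112 -0.001]
[374.1 411.7] 253 [14 29] [0.7018 0.1957] [0.6424 0.2007] [0.768 0.19  0.023]
[324.4 423.2] 860 [35 32] [0.7024 0.1684] [0.6428 0.1843] [0.653 0.182 0.154]
```

```bash
python3 -m jog '[[0,0,0.3,0],[0,0,0.6,0],[0,0,0.9,0],[0,0,1.2,0],[0,0,1.5,0],[0,0,1.8,0],[0,0,1.8,0],[0,0,1.8,0]]'; python3 -m jog '[[0,0,0.2,0],[0,0,0.4,0],[0,0,0.6,0],[0,0,0.7,0],[0,0,0.7,0]]'
```

```text
t: 9.2
eef_pos: [0.6296, 0.1885, 0.106]
tool_rot: [-0.0, 0.129, 0.992, -0.0]
contact_force: [-0.8, 0.4, -3.4]
gripper_width: 0.364
grasp_force: 51.2
t: 9.62
eef_pos: [0.6298, 0.1884, 0.099]
tool_rot: [-0.0, 0.129, 0.992, -0.0]
contact_force: [0.1, 1.0, -3.3]
gripper_width: 0.363
grasp_force: 51.4
```

```bash
python3 -m jog '[[0,0,0,0],[0,0,0,0],[0,0,0,0],[0,0,0,0],[0,0,0,0],[0,0,-1,0],[0,0,-3,0],[0,0,-5,0],[0,0,-5,0],[0,0,-5,0]]' -0.3; python3 -m jog '[[0,0,0,0],[0,0,0,0],[0,0,0,0],[0,0,0,0],[0,0,0,0],[0,0,0,0],[0,0,0,0],[0,0,0,0],[0,0,0,0],[0,0,0,0]]' 1 40;  python3 -c "
from w import *
c=cam('wrist');save(c,'w5.png');blobs(c,[.098,.128],lo=40)"
```

```text
t: 10.45
eef_pos: [0.6309, 0.1886, 0.1513]
tool_rot: [0.001, 0.129, 0.992, 0.001]
contact_force: [0.1, 0.9, -0.2]
gripper_width: 0.646
grasp_force: 0.0
t: 11.28
eef_pos: [0.6298, 0.1884, 0.1493]
tool_rot: [-0.0, 0.129, 0.992, 0.0]
contact_force: [0.5, 0.6, 1.0]
gripper_width: -0.0
grasp_force: 0.0
[320.8 206.9] 1322 [ 78 127] [0.5939 0.1951] [0.5876 0.1971] [0.597 0.194 0.084]
[ 68.6 248.5] 794 [ 61 120] [0.5812 0.0598] [0.5768 0.0829] [ 0.593 -0.003  0.016]
[247.9 231. ] 461 [25 23] [0.5966 0.1556] [0.5898 0.1638] [0.597 0.155 0.097]
[402.6 230.9] 407 [23 23] [0.6168 0.2325] [0.6069 0.2287] [0.617 0.233 0.096]
[361.7 252.6] 47 [ 2 31] [0.6229 0.2094] [0.612  0.2092] [0.631 0.21  0.075]
[325.5 250.6] 545 [26 26] [0.617  0.1915] [0.6071 0.1941] [0.608 0.194 0.127]
[251.4 272.4] 289 [17 18] [0.6188 0.1502] [0.6086 0.1592] [0.62  0.149 0.094]
[399.2 272.5] 290 [17 18] [0.6389 0.2262] [0.6256 0.2234] [0.64  0.226 0.095]
[360.3 296.2] 46 [ 3 28] [0.647 0.203] [0.6324 0.2038] [0.658 0.202 0.075]
[325.4 292.5] 178 [18 10] [0.6401 0.1853] [0.6266 0.1889] [0.628 0.188 0.125]
[253.2 314.2] 381 [23 21] [0.6427 0.1435] [0.6288 0.1535] [0.643 0.143 0.097]
[397.2 314.2] 378 [23 21] [0.6629 0.2203] [0.6458 0.2184] [0.664 0.22  0.096]
[316.3 347.3] 51 [ 9 11] [0.6717 0.1716] [0.6533 0.1773] [0.618 0.188 0.185]
[333.9 346.8] 47 [ 9 10] [0.674  0.1814] [0.6552 0.1855] [0.619 0.194 0.186]
[260.6 361.5] 115 [21  7] [0.6728 0.1381] [0.6542 0.149 ] [0.665 0.143 0.111]
[389.  361.4] 117 [22  7] [0.6916 0.2097] [0.6701 0.2094] [0.683 0.21  0.111]
[ 34.9 403.9] 1745 [69 67] [ 0.6685 -0.0088] [0.6505 0.025 ] [ 0.727 -0.118  0.001]
[325.  410.2] 125 [13 11] [0.7156 0.1652] [0.6904 0.1719] [0.779 0.149 0.023]
```

View pics/w5.png

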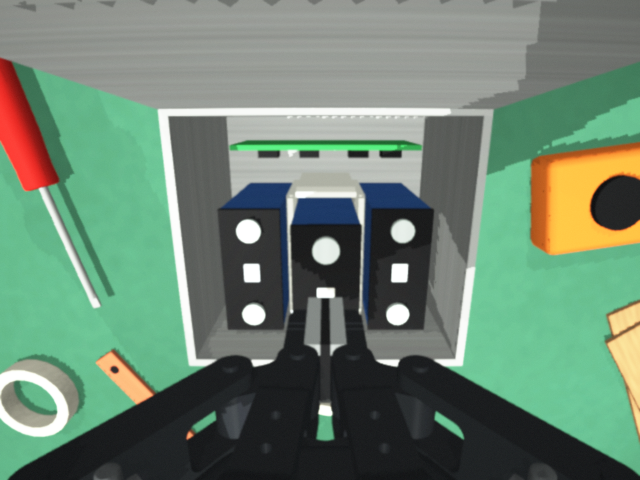

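The cell sits upright in the mouth of the bay, with a terminal at (325,250). Its top is still about 27 mm above the neighbours' and the shut fingers are over its centre. Next I press it down gently.

```bash
python3 -m jog '[[0,0,0.5,0],[0,0,1,0],[0,0,1.5,0],[0,0,1.9,0],[0,0,1.9,0]]'; python3 -m jog '[[0,0,0.1,0],[0,0,0.2,0],[0,0,0.3,0],[0,0,0.4,0],[0,0,0.5,0],[0,0,0.6,0]]'; python3 -m jog '[[0,0,0.1,0],[0,0,0.2,0],[0,0,0.3,0],[0,0,0.4,0]]'
```

```text
t: 11.75
eef_pos: [0.629, 0.1882, 0.1288]
tool_rot: [-0.001, 0.129, 0.992, -0.001]
contact_force: [0.6, 0.1, -0.2]
gripper_width: 0.002
grasp_force: 0.0
t: 12.25
eef_pos: [0.6301, 0.1885, 0.1248]
tool_rot: [0.0, 0.129, 0.992, 0.0]
contact_force: [-1.5, 0.3, 7.0]
gripper_width: -0.003
grasp_force: 3.3
t: 12.58
eef_pos: [0.631, 0.1887, 0.1217]
tool_rot: [0.001, 0.129, 0.992, 0.001]
contact_force: [-1.3, 0.1, 8.9]
gripper_width: -0.0
grasp_force: 3.9
```

```bash
python3 -m jog '[[0,0,0.1,0],[0,0,0.2,0],[0,0,0.3,0],[0,0,0.4,0],[0,0,0.5,0]]'; python3 -m jog '[[0,0,0.1,0],[0,0,0.2,0],[0,0,0.3,0],[0,0,0.4,0],[0,0,0.5,0]]';python3 -m jog '[[0,0,0.1,0],[0,0,0.2,0],[0,0,0.3,0],[0,0,0.4,0]]'
```

```text
t: 13.0
eef_pos: [0.6301, 0.1885, 0.1157]
tool_rot: [0.0, 0.129, 0.992, 0.0]
contact_force: [-0.9, 0.8, 4.1]
gripper_width: -0.001
grasp_force: 1.8
t: 13.42
eef_pos: [0.6298, 0.1884, 0.1102]
tool_rot: [-0.0, 0.129, 0.992, -0.0]
contact_force: [-0.2, 0.4, 4.3]
gripper_width: -0.001
grasp_force: 1.8
t: 13.75
eef_pos: [0.6298, 0.1884, 0.1062]
tool_rot: [-0.0, 0.129, 0.992, 0.0]
contact_force: [-0.8, -0.1, 3.9]
gripper_width: -0.001
grasp_force: 1.8
```

Past the clips, sliding at about 4 N. Now I go in small steps until the floor is felt.

```bash
for i in 1 2 3; do python3 -m jog '[[0,0,0.05,0],[0,0,0.1,0],[0,0,0.1,0]]' | egrep 'eef|contact'; done
```

```text
eef_pos: [0.6297, 0.1884, 0.1052]
contact_force: [-0.8, -0.2, 2.2]
eef_pos: [0.6298, 0.1884, 0.1042]
contact_force: [0.0, 0.6, 3.2]
eef_pos: [0.6298, 0.1884, 0.1032]
contact_force: [-0.6, 0.1, 3.7]
```

```bash
python3 -m jog '[[0,0,0.05,0],[0,0,0.1,0],[0,0,0.1,0]]' | egrep 'eef|contact'
python3 -m jog '[[0,0,0.05,0],[0,0,0.1,0],[0,0,0.1,0]]' | egrep 'eef|contact'
```

```text
eef_pos: [0.6297, 0.1884, 0.1022]
contact_force: [0.1, 0.1, 3.6]
eef_pos: [0.6297, 0.1884, 0.1011]
contact_force: [-0.3, -0.2, 3.8]
```

```bash
python3 -m jog '[[0,0,0.05,0],[0,0,0.1,0],[0,0,0.1,0]]' | egrep 'eef|contact'
```

```text
eef_pos: [0.6297, 0.1884, 0.1002]
contact_force: [-0.5, 0.6, 3.5]
```

```bash
python3 -m jog '[[0,0,0.05,0],[0,0,0.1,0],[0,0,0.1,0]]' | egrep 'eef|contact'
python3 -m jog '[[0,0,0.05,0],[0,0,0.1,0],[0,0,0.1,0]]' | egrep 'eef|contact'
```

```text
eef_pos: [0.6297, 0.1884, 0.0992]
contact_force: [0.2, -0.3, 2.0]
eef_pos: [0.6299, 0.1884, 0.0988]
contact_force: [-1.3, -0.2, 6.8]
```

```bash
python3 -m jog '[[0,0,0.05,0],[0,0,0.1,0],[0,0,0.1,0]]' | egrep 'eef|contact'
```

```text
eef_pos: [0.63, 0.1885, 0.0988]
contact_force: [-4.0, -0.1, 11.8]
```

Floor found at 0.0988 (force rising with no travel). One more small press, then lift clear.

```bash
python3 -m jog '[[0,0,0.05,0],[0,0,0.1,0],[0,0,0.1,0],[0,0,0.1,0]]' | egrep 'eef|contact'
python3 -m jog '[[0,0,-0.3,0],[0,0,-1.5,0],[0,0,-5,0],[0,0,-9,0],[0,0,-13,0],[0,0,-17,0],[0,0,-21,0],[0,0,-25,0],[0,0,-26,0],[0,0,-26,0]]'
python3 - <<'E'
from w import *
st()
c=cam('wrist');save(c,'w6.png')
blobs(c,[.098],lo=40)
t=cam('top'); save(t,'t6.png')
# lid points from depth (both cams): z 0.15..0.27 near the case
for c in(t,cam('scene')):
    v,u=np.mgrid[0:480:1,0:640:1]; px=np.c_[u.ravel(),v.ravel()]; P=deproj(c,px)
    x=np.array([.966,-.26,0]);y=np.array([.26,.966,0]); b=np.array([.6305,.1877,0])
    L=np.c_[(P-b)@x+.019,(P-b)@y,P[:,2]]
    m=(abs(L[:,1])<.078)&(L[:,0]<-.05)&(L[:,0]>-.13)&(L[:,2]>.13)&(L[:,2]<.26)
    Q=L[m]; print(len(Q))
    if len(Q)>20: 
        p=np.polyfit(Q[:,2],Q[:,0],1); print(p,np.pi/2-np.arctan(p[0]),Q.min(0),Q.max(0))
E
```

```text
eef_pos: [0.6302, 0.1886, 0.0987]
contact_force: [-5.5, -0.1, 19.3]
t: 17.17
eef_pos: [0.6315, 0.1884, 0.3611]
tool_rot: [0.003, 0.129, 0.992, 0.002]
contact_force: [-0.1, -0.2, 0.9]
gripper_width: -0.004
grasp_force: 0.0
{'t': 17.1667, 'q': [-0.6722, 0.3772, 0.4063, 1.4532, -0.151, 1.3343, 1.0544], 'eef_pos': [0.6315, 0.1884, 0.3611], 'tool_rot': [0.0033, 0.1293, 0.9916, 0.0018], 'contact_force': [-0.0796, -0.194, 0.9064], 'gripper_width': -0.0039}
[[-0.967  0.256  0.007]
 [ 0.256  0.967  0.003]
 [-0.006  0.005 -1.   ]]
[322.6 174.7] 2160 [155 133] [0.6099 0.1921] [0.609 0.192 0.102]
[376.8 127.8] 70 [ 9 12] [0.5785 0.2563] [0.584 0.268 0.002]
[323.2 154.4] 119 [32  4] [0.5902 0.1979] [0.592 0.197 0.076]
[169.6 194.3] 237 [31 75] [0.5881 0.0314] [ 0.595 -0.005  0.014]
[305.3 188.4] 168 [ 4 66] [0.619 0.171] [0.623 0.169 0.074]
[341.7 188.7] 155 [ 4 66] [0.629  0.2075] [0.633 0.207 0.075]
[284.6 171.5] 119 [12 12] [0.5968 0.1552] [0.597 0.155 0.098]
[323.5 172.5] 120 [12 12] [0.608  0.1935] [0.608 0.194 0.101]
[362.4 171.5] 117 [12 12] [0.6171 0.2324] [0.617 0.232 0.098]
[361.5 194. ] 84 [ 8 11] [0.6398 0.2262] [0.64  0.226 0.095]
[285.5 194.4] 78 [ 8 10] [0.6198 0.1493] [0.62  0.149 0.095]
[323.5 195.4] 78 [ 8 10] [0.631  0.1874] [0.631 0.187 0.1  ]
[286.1 216.7] 108 [12 12] [0.6431 0.1431] [0.643 0.143 0.097]
[361.  216.6] 106 [11 12] [0.6633 0.2201] [0.664 0.22  0.097]
[323.6 218. ] 107 [12 11] [0.6546 0.1812] [0.654 0.181 0.1  ]
[327.6 270.9] 1185 [60 53] [0.7145 0.1699] [ 0.754  0.161 -0.001]
[133.6 296.3] 961 [52 48] [ 0.688  -0.0536] [ 0.721 -0.118 -0.002]
252
[-0.09200442 -0.05286142] 1.6625424541511102 [-0.08076666 -0.0737754   0.13011616] [-0.06387159  0.02936457  0.25275051]
3047
[-0.10153601 -0.05451811] 1.6719855487825157 [-0.08562681 -0.07711616  0.13000012] [-0.06192975  0.07503185  0.25177135]
```

The three cells' dots line up at (323,172/195/218) between the neighbours, so the cell is home, with its top at about 0.099. The lid is at about 1.67 rad, with its edge near case x = -0.082 and z = 0.245. I go over and behind it.

```bash
python3 -m jog '[[4,0,0,0],[8,0,0,0],[12,0,0,0],[15.5,0,0,0],[15.5,0,0,0],[15.5,0,0,0],[15.5,0,4,0],[15.5,0,8,0],[15.5,0,12,0],[15.5,0,14.4,0],[15.5,0,14.4,0],[15.5,0,14.4,0],[15.5,0,14.4,0]]'
python3 - <<'E'
from w import *
o=st();p=o['eef_pos']; d=np.array(p[:2])-[.6305,.1877]; print('L',d@[.966,-.26]+.019,d@[.26,.966],'q',o['q'])
c=cam('scene'); cv2.imwrite('pics/s7.png',cv2.resize(c['pixels'][60:260,300:500],None,fx=2.5,fy=2.5)[:,:,::-1])
E
```

```text
t: 18.4
eef_pos: [0.4814, 0.228, 0.2134]
tool_rot: [0.001, 0.13, 0.992, 0.0]
contact_force: [-0.1, 0.1, 0.8]
gripper_width: -0.0
grasp_force: 0.0
{'t': 18.4, 'q': [-0.8428, 0.267, 0.3392, 1.9345, -0.1072, 0.9559, 0.8579], 'eef_pos': [0.4814, 0.228, 0.2134], 'tool_rot': [0.0007, 0.1296, 0.9916, 0.0003], 'contact_force': [-0.0776, 0.0579, 0.7633], 'gripper_width': -0.0001}
[[-0.966  0.257  0.001]
 [ 0.257  0.966  0.   ]
 [-0.001  0.001 -1.   ]]
L -0.1355127279579069 0.00014782910687745343 q [-0.84284805  0.26704616  0.33924659  1.93446743 -0.10715543  0.95591313
  0.85789359]
```

View pics/s7.png

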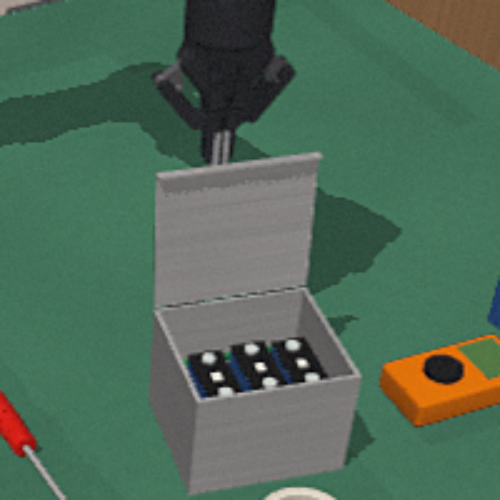

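The scene crop shows the shut fingers at (220,150) behind the middle of the upright lid and all three cells level. I advance slowly.

```bash
python3 -m jog '[[-0.6,0,0,0],[-1.2,0,0,0],[-1.8,0,0,0],[-2.3,0,0,0],[-2.6,0,0,0],[-2.6,0,0,0]]'| egrep 'eef|contact'
python3 -m jog '[[-0.15,0,0,0],[-0.3,0,0,0],[-0.45,0,0,0],[-0.6,0,0,0],[-0.75,0,0,0],[-0.9,0,0,0],[-1.05,0,0,0],[-1.2,0,0,0],[-1.35,0,0,0],[-1.5,0,0,0]]'| egrep 'eef|contact'
python3 -m jog '[[-0.15,0,0,0],[-0.3,0,0,0],[-0.45,0,0,0],[-0.6,0,0,0],[-0.75,0,0,0],[-0.9,0,0,0],[-1.05,0,0,0],[-1.2,0,0,0],[-1.35,0,0,0],[-1.5,0,0,0]]'| egrep 'eef|contact'
```

```text
eef_pos: [0.506, 0.221, 0.2124]
contact_force: [-0.3, 0.4, 0.5]
eef_pos: [0.5198, 0.2176, 0.2123]
contact_force: [0.7, -0.7, 0.1]
eef_pos: [0.5343, 0.2137, 0.2123]
contact_force: [-0.2, -0.4, 0.6]
```

```bash
cat > lid.py <<'E'
from w import *
c=cam('scene')
v,u=np.mgrid[0:480:1,0:640:1]; px=np.c_[u.ravel(),v.ravel()]; P=deproj(c,px)
x=np.array([.966,-.26,0]);y=np.array([.26,.966,0]); b=np.array([.6305,.1877,0])
L=np.c_[(P-b)@x+.019,(P-b)@y,P[:,2]]
m=(abs(L[:,1])<.070)&(L[:,0]<.07)&(L[:,0]>-.12)&(L[:,2]>.125)&(L[:,2]<.255)&((abs(L[:,1])>.035))
Q=L[m]; print(len(Q))
if len(Q)>20:
    p=np.polyfit(Q[:,2],Q[:,0],1); print('lid',np.pi/2-np.arctan(p[0]),Q.max(0))
p=bot.get_obs()['eef_pos']; d=np.array(p[:2])-[.6305,.1877]; print('tcp L',d@[.966,-.26]+.019,d@[.26,.966],p[2])
E
python3 lid.py
```

```text
1423
lid 1.5804556562301375 [-0.05857682  0.06995572  0.25261992]
tcp L -0.08039899130668435 9.467592287832824e-05 0.21232637233591614
```

Lid now at about 1.58, moving with the tool under a very light force. I continue.

```bash
python3 -m jog '[[-0.15,0,0,0],[-0.3,0,0,0],[-0.45,0,0,0],[-0.6,0,0,0],[-0.75,0,0,0],[-0.9,0,0,0],[-1.05,0,0,0],[-1.2,0,0,0],[-1.35,0,0,0],[-1.5,0,0,0],[-1.5,0,0,0]]'| egrep 'eef|contact'; python3 lid.py
```

```text
eef_pos: [0.549, 0.2097, 0.2123]
contact_force: [-0.5, 0.3, 0.0]
1277
lid 1.435351413222535 [-0.03970076  0.06999129  0.25048107]
tcp L -0.06547016177896688 4.948484830170907e-05 0.21234289559238517
```

```bash
python3 -m jog '[[-0.15,0,0,0],[-0.3,0,0,0],[-0.45,0,0,0],[-0.6,0,0,0],[-0.75,0,0,0],[-0.75,0,0,0],[-0.75,0,0,0]]'| egrep 'eef|contact'; python3 lid.py
```

```text
eef_pos: [0.5561, 0.2079, 0.2124]
contact_force: [0.4, -0.2, 0.5]
1195
lid 1.3613426110501192 [-0.02972064  0.06999708  0.2494394 ]
tcp L -0.0581362134756955 0.00018018569388245434 0.21240315312154404
```

```bash
python3 -m jog '[[-0.15,0,0,0],[-0.3,0,0,0],[-0.45,0,0,0],[-0.45,0,0,0],[-0.45,0,0,0],[-0.45,0,0,0]]'| egrep 'contact'; python3 lid.py
```

```text
contact_force: [0.2, 0.2, -0.7]
1150
lid 1.3199113892974554 [-0.02509796  0.06997379  0.24747493]
tcp L -0.05382988569519766 0.000193686792852317 0.2123247292256811
```

```bash
python3 -m jog '[[-0.15,0,0,0],[-0.3,0,0,0],[-0.45,0,0,0],[-0.45,0,0,0],[-0.45,0,0,0],[-0.45,0,0,0]]'| egrep 'contact'; python3 lid.py
```

```text
contact_force: [0.5, -0.4, -0.5]
1079
lid 1.2755102923302584 [-0.0188662   0.06998043  0.24673587]
tcp L -0.04936772455422568 0.0001988179416945804 0.21229606199237785
```

```bash
python3 -m jog '[[-0.15,0,0,0],[-0.3,0,0,0],[-0.4,0,0,0],[-0.4,0,0,0],[-0.4,0,0,0],[-0.4,0,0,0]]'| egrep 'contact'; python3 lid.py
```

```text
contact_force: [-0.6, 0.3, -0.5]
1028
lid 1.240614695372815 [-0.01527749  0.06998011  0.24423623]
tcp L -0.04538546890480083 0.0002733545221355431 0.21230537404259078
```

```bash
python3 -m jog '[[-0.15,0,0,0],[-0.3,0,0,0],[-0.4,0,0,0],[-0.4,0,0,0],[-0.4,0,0,0],[-0.4,0,0,0]]'| egrep 'contact'; python3 lid.py
```

```text
contact_force: [-0.8, 0.0, -0.2]
892
lid 1.1445017775187347 [-0.00237472  0.06986279  0.24108127]
tcp L -0.041382477446243654 0.0002619947387690457 0.21228108562103734
```

```bash
python3 -m jog '[[0,0,0,0],[0,0,0,0],[0,0,0,0],[0,0,0,0],[0,0,0,0],[0,0,0,0]]'| egrep 'contact'; python3 lid.py
```

```text
contact_force: [-0.3, -0.2, 0.7]
775
lid 0.190997345314611 [0.06861048 0.06994184 0.14571347]
tcp L -0.041355922680992196 0.00024361005183042364 0.2122893578522822
```

The lid fell away on its own. I back off and verify.

```bash
python3 -m jog '[[1,0,-2,0],[3,0,-5,0],[6,0,-9,0],[9,0,-13,0],[9,0,-13,0],[9,0,-13,0],[9,0,-13,0],[9,0,-13,0],[9,0,-13,0]]'; python3 lid.py; python3 -c "
from w import *
c=cam('scene'); cv2.imwrite('pics/s9.png',c['pixels'][:,:,::-1])"
```

```text
t: 25.77
eef_pos: [0.4853, 0.2259, 0.3408]
tool_rot: [-0.001, 0.13, 0.992, -0.001]
contact_force: [-0.0, -0.3, 0.5]
gripper_width: -0.001
grasp_force: 0.0
0
tcp L -0.13109670953276423 -0.0008726244017043458 0.3407588314902118
```

View pics/s9.png

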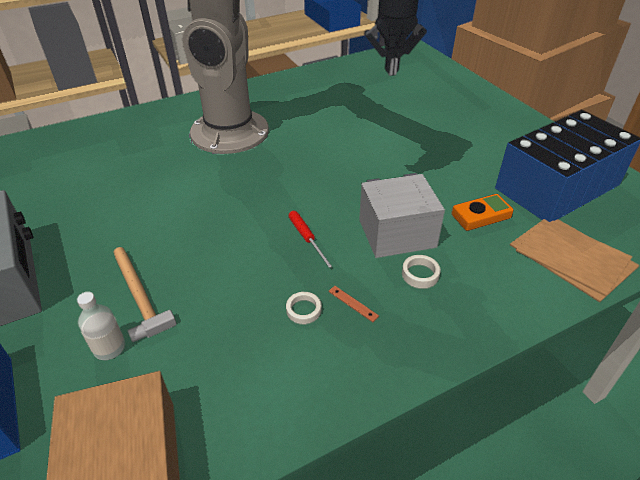

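The lid lies flat on the case at (402,195), nothing else has moved, and the arm is clear.

```bash
python3 -c "
from station import bot
print(bot.hand_in())"
```

```text
the job is handed in; nothing more can be done
None
```

The cell is pressed home on the bay floor, the lid fell shut by itself, and I handed the job in at about 26 s; no verdict was returned.

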